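# Run in the bed of the proof press and dwell on the impression

## Robot

A 6-joint arm with a two-finger parallel gripper is mounted at the origin on a cart in front of the work surface, level with it; the furniture and walls round the work are solid. World frame = base frame: x ahead of the robot, y to its left, z up, the work surface at z = 0. Lengths are in mm, angles in rad, forces in N, time in s.
With the tool pointing down it reaches from about 300 to 775 mm from the base axis. Payload 14.6 kg.
Tool frame: the origin (TCP) lies at the very end of the fingers, on their centre line; the grasp point (between the pads) lies 19 mm behind it (pinch_z is the distance from the TCP to the grasp point, in mm); x points along the fingers, z is the direction in which the jaws open and shut, and the axes are right-handed (so a half turn about x gives the same grasp; the last joint's range is limited). The gripper opens to 94 mm and grips with 3 to 60 N. Pads are 16 mm wide; open, the fingers measure 119 mm over their backs; the gripper's body (75 mm by 177 mm) begins 78 mm behind the grasp point.
Start: joints at [1.214, 0.3, 1.521, -0, 1.321, -0.067], TCP at [157.166, 527.056, 167.746] pointing down, gripper open.
Joint ranges: [-3.03, 3.03], [-0.79, 2.21], [0.23, 2.52], [-1.04, 4.18], [0, 3.07], [-2.55, 2.55]. Speed limits (rad/s): [2.22, 2.22, 2.57, 3.14, 3.14, 3.14].

## Interface

Orientations are given as [roll, pitch, yaw] about the fixed x, y, z axes, in that order (R = Rz(yaw) Ry(pitch) Rx(roll)).
In Python, from cell import read_state, camera, sign_off, pinch_z gives the robot as it stands. The module is installed in compiled form; this text tells all that it offers.
- The arm moves only by the tool arm_command, never from a script. Its argument "series" is a list of rows, each a list of 3 entries, a list of its own where there are three numbers: the finger opening in mm, from 0 to 94, then the shift along the tool's x, y, z in mm, then the turn about the tool's x in degrees. A call has 1 to 12 rows; each row is the pose to reach, as a shift and turn from the pose measured when the call began, along the tool's axes at that moment; what a row does not reach only later rows make up. A row lasts 1/8 s, in which the tool goes at most 62.5 mm and 10.7 degrees, less where a joint would pass 70% of its speed; a pose out of reach is approached as far as the arm can. A call with a gripper value outside its range is refused whole. The fingers move at their own pace and stop on an object; "newtons" is the grip in N (left out, the last holds). Time passes only in rows, so rows that repeat a pose let the fingers close. It gives the time, the measured TCP pose, the force and the opening at its end, in the units of the state.
- read_state(): the state, without advancing time (a new reading comes with each control period).
- camera(name): name is "scene" or "top"; returns a dict with "pixels" (420x560x3 uint8, red, green, blue), "range_z" (420x560 float32, mm along the optical axis (not along the pixel's ray), 0 where there is no reading), "fov_y" (degrees; the focal length in pixels is half the picture's height over the tangent of half this angle, whatever the lens; pixels are square), "cx", "cy" (the principal point, pixels), "R" (3x3) and "t" (3): a world point X has camera coordinates R X + t. Camera axes: x right, y down, z forward; pixel columns grow to the right and rows downward; lengths in mm; the calibration is good to about 2 mm. A picture is of the moment at which its call begins.
- sign_off(): hands the job in, once; it reports no verdict.
The state is a dict: "clock": time; "joints": joint angles; "qd": joint speeds; "effort": joint torques, N m; "eef_pos": TCP position; "eef_rot": TCP orientation; "wrist_force": force on the tool from outside, world axes, zero at the start; "moment": the same for the moment, N m; "finger_gap": finger opening in mm.
Only numpy, scipy, OpenCV 4.12 (cv2) and the standard library are available. Lean on these libraries where they do the work, as an engineer would, in place of code of your own. Each camera call takes 0.05 s, during which the arm holds its last target.

## Task

Pull a proof on the bench press: with the lever still up, slide the bed tray and its block along the rails under the platen until the tray is fully home against the head stop. Then bring the spring-return lever down past its first two clicks into the third, full impression, and keep it there: finish while still holding the lever down with the gripper, because it flies back up when let go. Do not lift the tray out of its rails, and leave the things round the press where they are.

Things in the scene. Friction and masses are not known exactly. Their poses are not given: they have to be found in the camera images.
- press: Grey bench press fixed to the table, 235 x 320 mm on plan. Origin at table height under the platen's middle; at zero yaw x points away from the robot, y to its left. Rails along y on a 22 mm base (y -225 to +95 mm). Head z 115 to 215, x -45 to +145, y -65 to +45 mm, on a column at the back (x above 95). The bed tray runs in from the open right side (-y). Yaw within 0.15 rad.
- bed_tray: Loose aluminium tray, 120 (x) x 130 (y) x 12 mm, between the rails with 1.5 mm play each side; 0.65 kg with its block, stays where left. Origin: centre of its underside, 22 mm above the table; axes as the press. Starts with its y in the press frame at -100 to -145 mm; home at y = +1 mm, its leading edge on the steel head stop.
- tray_knob (a point): Grip point of the upright black knob that runs the tray in and out: 150 mm from the tray's origin along its -y axis, 67 mm above the table. Round, 26 mm across from 58 to 78 mm above the table, top at 84 mm; a flat arm 22 mm wide, 24 to 32 mm above the table, joins it to the tray. With the tray home its centre is 85 mm from the head.
- block: Loose plywood printing block with a cream proof card on top, 106 x 115 x 22 mm, lying in the bed tray (2 mm play); origin at the centre of its underside, 27 mm above the table, top at 49 mm.
- packing: Sprung felt packing, 100 x 100 x 8 mm, under the platen; origin at the centre of its underside, 65 mm above the table with the lever up, 16 mm above the block's top. It goes down 22 mm per rad of lever, meets the block at about 0.73 rad and presses on it with about 11 N in the third notch.
- lever (a joint): Lever turn in rad about a level axis along the press's x: 0 = up at rest (arm 40 deg above level, pointing to the press's +y), grows as the grip is pressed down. Clicks at 0.30, 0.60 and 0.90 (third, full impression: arm 12 deg below level); end stop 0.95. Clicks are felt as bumps only: let go, it springs back to 0 from any of them. Push at the grip: peaks of 6, 7 and 9 N just before the clicks, about 8 N to hold the third.
- lever_grip (a point): Middle of the lever's hand grip: level round black bar, 23 mm thick, 80 mm long, along the press's x axis, its free end toward the robot. 205 mm from the pivot axis; starts about 297 mm above the table, about 124 mm in the third notch. The arm joins it at its far end; the rest is free all round. Can be pushed from above or pinched across.
- lever_pivot (a point): Point on the lever's turning axis level with the middle of the grip: 115 mm in front of (-x) and 35 mm right of (-y) the press's origin, 165 mm above the table. The grip moves round it in the press's y-z plane, at y = 205 mm x cos(0.698 - joint) and z = 205 mm x sin(0.698 - joint) from it.
- steel_beaker: Bystander: dark beaker, 77 mm across, 101 mm high, to the front right. Origin at the centre of its underside.
- chalk_block: Bystander: white paper-wrapped block, 58 x 108 x 34 mm, to the front left. Origin at the centre of its underside.
- crayon_tin: Bystander: flat tin, 49 x 72 x 18 mm, to the right, in front of where the tray knob starts. Origin at the centre of its underside.

How it is judged:
By the outcome, as a careful person would: the job done as asked, in the order asked, and still so for the second after the job is handed in, while the arm keeps its last pose, push and grip.
It also fails if it takes over 51 s, if anything falls off the work surface, if the arm or the gripper's body presses on something with over 40 N, if the wrist force passes 120 N, or if a joint passes its speed limit or range.

## Working session

There is one attempt and no reset: what is moved stays moved. The work goes in short steps, Python scripts to look and compute and a tool call to move; the robot and the scene stay as the last step left them, time stands still between calls to the robot, and variables do not carry over. Pictures are saved under pics/ and viewed, and the job is handed in when it is done.

Besides the shell and the picture viewer there is one more tool, called after "Emit:" as name(argument=value, ...) on one line, values as JSON. arm_command: Moves the arm, as the interface text tells. Its arguments: {"type":"object","properties":{"series":{"type":"array"},"newtons":{"type":"number"}},"required":["series"]}

```bash
mkdir -p pics
python3 - <<'E'
from cell import *
import cv2,numpy as np
s=read_state();print(s);print(pinch_z if not callable(pinch_z) else pinch_z())
for n in("scene","top"):
    c=camera(n);np.savez(n+"0.npz",**c);cv2.imwrite(f"pics/{n}0.png",c["pixels"][:,:,::-1]);print(n,c["fov_y"],c["cx"],c["cy"],c["R"],c["t"])
E
```

```text
{'clock': 0.0, 'joints': array([ 1.21438003e+00,  3.00468643e-01,  1.52159789e+00, -4.58153088e-06,
        1.32066837e+00, -6.65934071e-02]), 'qd': array([ 0.0008382 ,  0.00248821, -0.00126449,  0.00095121,  0.00018666,
       -0.00080641]), 'effort': array([-1.77297781e-03, -5.31808054e+01, -3.52733409e+01,  7.07428926e-02,
        2.44711968e-02, -6.75681531e-05]), 'eef_pos': array([157.07447004, 526.77557969, 167.18058336]), 'eef_rot': array([ 3.07888423,  1.56965407, -1.9233265 ]), 'wrist_force': array([0.9481614 , 0.67793107, 0.1160139 ]), 'moment': array([ 0.03233488, -0.00583913, -0.02836712]), 'finger_gap': 94.01532284818072}
18.8
scene 54.60675525716627 283.6603486837389 206.0288867571661 [[ 0.57418206 -0.81843674 -0.02182366]
 [-0.57618136 -0.38500096 -0.72096415]
 [ 0.58166141  0.42653906 -0.69262864]] [-276.48748492  415.02944238  912.62655703]
top 51.86707029330886 276.6774267812288 211.67229655739226 [[-0.00790889 -0.99993632 -0.00805028]
 [-0.99834969  0.00835376 -0.05681642]
 [ 0.05688005  0.00758764 -0.99835219]] [-1.03225705e+00  5.04224250e+02  1.26373656e+03]
```

View pics/scene0.png

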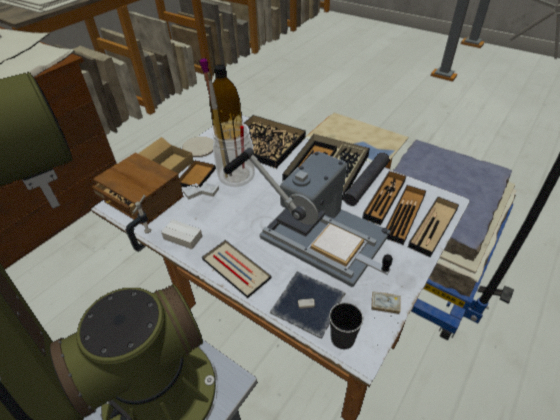

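View pics/top0.png

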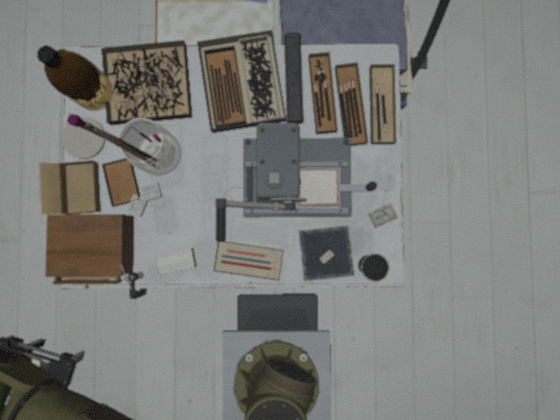

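The scene view shows the press at about (310,215), the lever grip at (238,160) and the knob at (387,262). The top view shows the grip at (221,220), the knob at (371,186), the tray card at (320,187), the tin at (383,215) and the beaker at (374,267). Next I'll enlarge these areas.

```bash
cat > h.py <<'E'
import numpy as np,cv2
def load(n):
    return dict(np.load(n,allow_pickle=True))
def f(c): return 210/np.tan(np.radians(float(c["fov_y"]))/2)
def proj(c,X):
    p=c["R"]@np.asarray(X,float)+c["t"]; return np.array([c["cx"]+f(c)*p[0]/p[2],c["cy"]+f(c)*p[1]/p[2]])
def ray(c,u,v):
    d=c["R"].T@np.array([(u-c["cx"])/f(c),(v-c["cy"])/f(c),1]); return -c["R"].T@c["t"],d
def px(c,u,v):
    z=c["range_z"][int(round(v)),int(round(u))]; o,d=ray(c,u,v); return o+d*z
def tri(c1,p1,c2,p2):
    o1,d1=ray(c1,*p1);o2,d2=ray(c2,*p2)
    A=np.stack([d1,-d2],1);s=np.linalg.lstsq(A,o2-o1,rcond=None)[0]
    a=o1+s[0]*d1;b=o2+s[1]*d2;return (a+b)/2,np.linalg.norm(a-b)
def onz(c,u,v,z):
    o,d=ray(c,u,v);return o+d*(z-o[2])/d[2]
def crop(c,x0,y0,w,h,k,out):
    im=c["pixels"][y0:y0+h,x0:x0+w,::-1];im=cv2.resize(im,None,fx=k,fy=k,interpolation=cv2.INTER_CUBIC)
    for i in range(0,w,10):cv2.line(im,(i*k,0),(i*k,6 if i%50 else 14),(0,255,255),1)
    for i in range(0,h,10):cv2.line(im,(0,i*k),(6 if i%50 else 14,i*k),(0,255,255),1)
    cv2.imwrite(out,im)
E
python3 - <<'E'
from h import *
crop(load("top0.npz"),200,110,200,150,4,"pics/tc.png")
crop(load("scene0.npz"),210,130,200,150,4,"pics/sc.png")
E
```

```text
(no output)
```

View pics/tc.png

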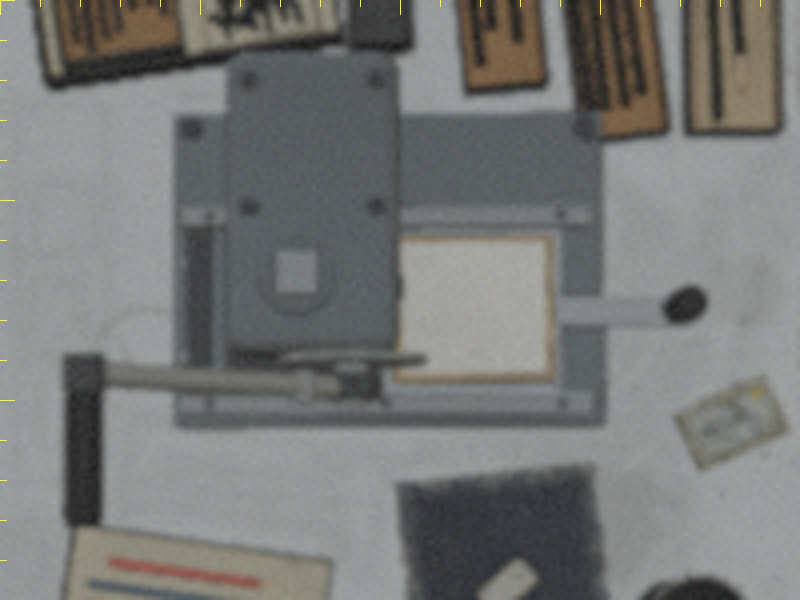

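View pics/sc.png

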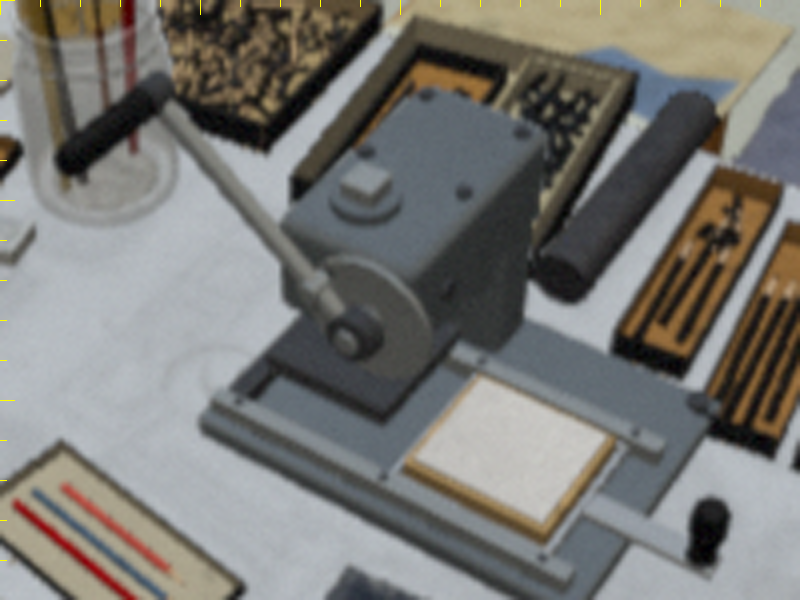

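Run:
```python
from h import *
np.set_printoptions(precision=1,suppress=True)
T=load("top0.npz");S=load("scene0.npz")
tc=lambda x,y:(200+x/4-.4,110+y/4-.4)
sc=lambda x,y:(210+x/4-.4,130+y/4-.4)
C=[onz(T,*tc(*p),22) for p in((175,116),(602,113),(176,426),(605,426))]
print("base corners",C)
for a,b in((0,1),(2,3),(0,2),(1,3)):
    d=C[b]-C[a];print(np.linalg.norm(d),np.arctan2(d[1],d[0]))
m=sum(C)/4;print("mid",m)
print("base corners scene",[onz(S,*sc(*p),22) for p in((200,418),(718,400))])
print("knob",tri(T,tc(686,303),S,sc(709,518)),onz(T,*tc(680,303),78), px(T,*tc(686,303)),px(S,*sc(709,515)))
print("grip free",tri(T,tc(83,523),S,sc(68,162)),px(T,*tc(83,510)))
print("grip far",tri(T,tc(84,357),S,sc(160,84)),px(T,*tc(84,365)))
print("grip mid",tri(T,tc(83.5,450),S,sc(108,128)),px(T,*tc(83.5,450)))
print("pivot hub",px(S,*sc(350,338)))
# rails yaw: card edges
print([onz(T,*tc(*p),49) for p in((400,237),(553,237),(398,380),(553,380))])
# depth map points: head top fit
def pc(c):
    v,u=np.mgrid[:420,:560];z=c["range_z"];d=np.stack([(u-c["cx"])/f(c)*z,(v-c["cy"])/f(c)*z,z],-1)
    return ((d-c["t"])@c["R"])
P=pc(T).reshape(-1,3);ok=(T["range_z"].ravel()>0)
h=P[ok&(abs(P[:,2]-215)<8)&(P[:,0]>300)&(P[:,0]<760)&(abs(P[:,1])<200)]
r=cv2.minAreaRect(h[:,:2].astype(np.float32));print("head top",len(h),r,h[:,2].mean())
b=P[ok&(abs(P[:,2]-22)<6)&(P[:,0]>360)&(P[:,0]<680)&(P[:,1]<150)&(P[:,1]>-250)]
r=cv2.minAreaRect(b[:,:2].astype(np.float32));print("base",len(b),r,b[:,2].mean())
for nm,lo,hi in(("tin",(330,-330),(450,-190)),("beaker",(250,-300),(330,-180))):
    q=P[ok&(P[:,2]>10)&(P[:,0]>lo[0])&(P[:,0]<hi[0])&(P[:,1]>lo[1])&(P[:,1]<hi[1])]
    print(nm,len(q),q.min(0),q.max(0))
```

```text
base corners [array([722.1,  92.1,  22. ]), array([ 721.3, -224.7,   22. ]), array([491.5,  92.2,  22. ]), array([ 488.9, -222.9,   22. ])]
316.8920056274807 -1.573442582239385
315.0970573149366 -1.5790809377088948
230.59961381542166 3.141262791408901
232.37906246333935 3.133499245270391
mid [606.  -65.8  22. ]
base corners scene [array([486.2,  90.7,  22. ]), array([ 717.9, -221.3,   22. ])]
knob (array([ 573.4, -273.7,   67.8]), np.float64(1.4175187526882915)) [ 572.6 -268.    78. ] [ 571.4 -270.    88.4] [ 563.9 -275.    81.6]
grip free (array([423. , 123.2, 295.2]), np.float64(0.6503038691091589)) [430.6 120.7 311. ]
grip far (array([517.7, 123.6, 296.5]), np.float64(3.882454325747727)) [513.3 120.5 308.3]
grip mid (array([464.2, 123.8, 294.8]), np.float64(3.0902610340840195)) [464.8 121.1 306.4]
pivot hub [493.6 -39.  172.7]
[array([625.8, -72.7,  49. ]), array([ 624.8, -183.3,   49. ]), array([522.1, -70.2,  49. ]), array([ 521.1, -181.7,   49. ])]
head top 3000 ((609.8657836914062, -9.764167785644531), (109.24407196044922, 216.68255615234375), 89.64917755126953) 215.55392306494488
base 1724 ((520.4126586914062, -52.56983947753906), (319.02032470703125, 387.9710388183594), 0.06779284030199051) 22.52509436097765
tin 363 [ 330.2 -309.9   10. ] [ 448.4 -190.5  108.5]
beaker 164 [ 307.3 -299.2   10.1] [ 329.6 -181.1  106.5]
```

```bash
cat >> h.py <<'E'
from scipy.spatial.transform import Rotation as Rn
def plan(target,jaw_deg=None):
    """jaw_deg: desired world angle of tool z; prints shift and turn"""
    from cell import read_state
    s=read_state();R=Rn.from_euler("xyz",s["eef_rot"]).as_matrix()
    print("clock",round(s["clock"],2),"tcp",s["eef_pos"].round(1),"F",s["wrist_force"].round(1),"gap",round(s["finger_gap"],1),"j",s["joints"].round(2))
    print("R",R.round(3).tolist());sh=R.T@(np.array(target)-s["eef_pos"]);print("shift",sh.round(1))
    a=np.degrees(np.arctan2(R[1,2],R[0,2]));print("jaw angle",a)
    if jaw_deg is not None:
        for k in(jaw_deg,jaw_deg+180):
            d=(k-a+180)%360-180  # turn about world z up; tool x down => negative
            print("turn",-d)
E
python3 -c "
from h import *
plan([480,-272,255],0)"
```

```text
clock 0.1 tcp [157.1 526.8 167.3] F [-0.3 -0.4  0.4] gap 93.9 j [ 1.21  0.3   1.52  0.    1.32 -0.07]
R [[-0.0, -0.958, 0.286], [-0.001, 0.286, 0.958], [-1.0, 0.0, -0.001]]
shift [ -87.1 -537.7 -673.3]
jaw angle 73.39670487168426
turn 73.39670487168426
turn -106.60329512831572
```

Emit:
arm_command(series=[[94,[-45,0,0],0],[94,[-88,0,0],0],[94,[-88,-36,-45],5],[94,[-88,-72,-90],12],[94,[-88,-108,-135],20],[94,[-88,-144,-180],28],[94,[-88,-180,-225],36],[94,[-88,-216,-270],44],[94,[-88,-252,-315],52],[94,[-88,-288,-360],60],[94,[-88,-324,-405],68],[94,[-88,-360,-450],73.4]])

```text
clock: 1.6
eef_pos: [373.7, -9.2, 255.7]
eef_rot: [-1.592, 1.57, -1.596]
wrist_force: [1.0, 0.6, -0.1]
finger_gap: 93.5
```

```bash
python3 -c "
from h import *
plan([480,-272,255],0)"
```

```text
clock 1.6 tcp [373.7  -9.2 255.7] F [ 1.   0.6 -0.1] gap 93.5 j [-0.12 -0.17  1.82 -0.    1.49 -0.12]
R [[-0.0, 0.004, 1.0], [-0.001, 1.0, -0.004], [-1.0, -0.001, -0.0]]
shift [   1.  -262.4  107.4]
jaw angle -0.23689310007011705
turn -0.23689310007011954
turn 179.76310689992988
```

Emit:
arm_command(series=[[94,[0,-55,20],0],[94,[0,-110,40],0],[94,[0,-165,60],0],[94,[0,-215,90],0],[94,[0,-250,140],0],[94,[0,-263,185],0],[94,[20,-263,199],0],[94,[80,-263,199],0],[94,[130,-263,199],0],[94,[150,-263,199],0],[94,[150,-263,199],0]])

```text
clock: 2.98
eef_pos: [570.3, -272.2, 104.1]
eef_rot: [2.894, 1.567, 2.89]
wrist_force: [0.6, -1.0, 0.8]
finger_gap: 93.8
```

Run:
```python
from h import *
from cell import *
plan([572.5,-272,48],0)
for n in("scene","top"):
    c=camera(n);np.savez(n+"1.npz",**c);crop(c,*((300,170,150,120) if n=="scene" else (300,120,150,120)),5,f"pics/{n}1.png")
```

```text
clock 2.98 tcp [ 570.3 -272.2  104.1] F [ 0.6 -1.   0.8] gap 93.8 j [-0.5   0.54  1.34 -0.    1.27 -0.5 ]
R [[-0.003, 0.004, 1.0], [0.001, 1.0, -0.004], [-1.0, 0.001, -0.003]]
shift [56.1  0.2  2.4]
jaw angle -0.22052436447383694
turn -0.22052436447384594
turn 179.77947563552618
```

View pics/scene1.png

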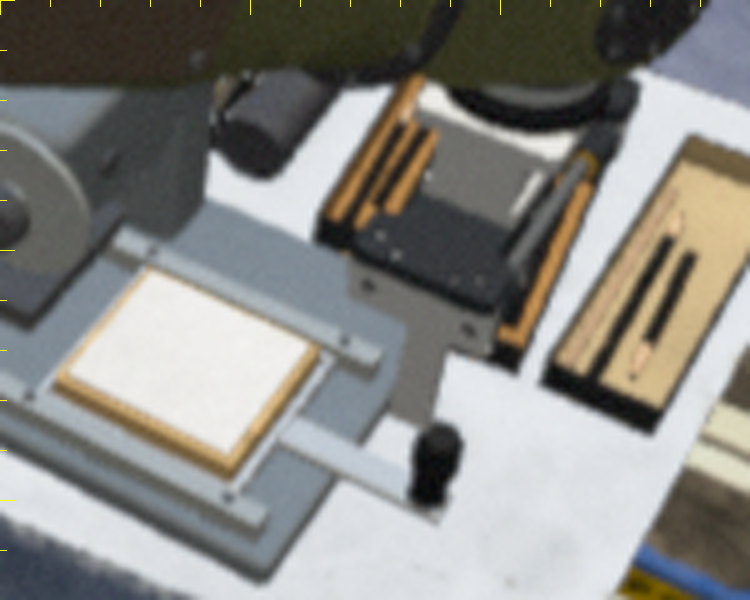

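View pics/top1.png

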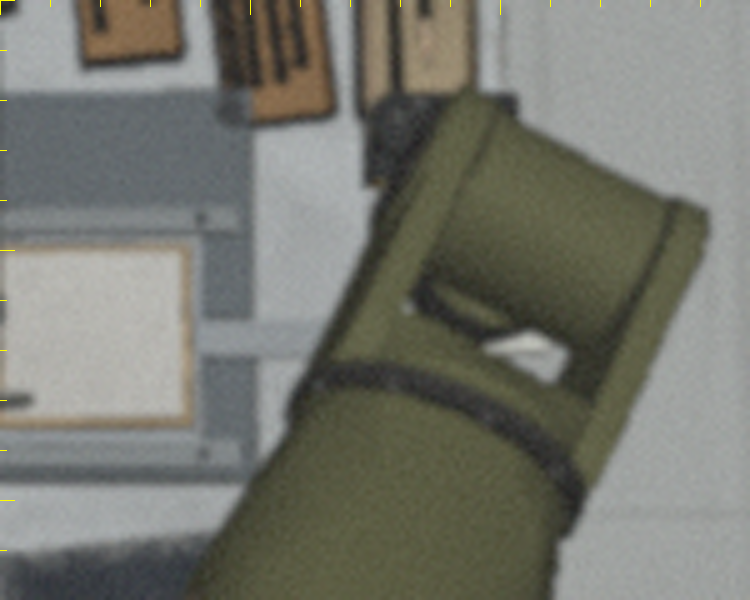

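Run:
```python
from h import *
S=load("scene1.npz")
for X in([517,-272,104],[570,-272,104],[623,-272,104],[573,-272,67],[573,-272,84]):
    print(X,(proj(S,X)-[300,170])*5)
print(tri(load("top0.npz"),(371.1,185.4),S,(300+438/5-.4,170+448/5-.4)))
```

```text
[517, -272, 104] [395.83734514 471.54174579]
[570, -272, 104] [440.50815461 404.22180155]
[623, -272, 104] [482.64505791 340.72051258]
[573, -272, 67] [432.06529376 445.39420705]
[573, -272, 84] [437.0057397 425.0467128]
(array([ 573.56210004, -274.18875603,   67.47771236]), np.float64(0.48208346633003824))
```

Run:
```python
from h import *
np.set_printoptions(precision=0,suppress=True)
S=load("scene1.npz")
for x,y in((415,415),(400,400),(420,380),(400,330),(370,285),(480,330),(430,240),(500,270),(540,210),(438,440),(600,130)):
    print((x,y),px(S,300+x/5-.4,170+y/5-.4))
crop(S,330,150,110,85,7,"pics/s1b.png")
```

```text
(415, 415) [ 508. -276.  162.]
(400, 400) [ 510. -267.  165.]
(420, 380) [ 508. -275.  186.]
(400, 330) [ 681. -208.   21.]
(370, 285) [ 490. -248.  252.]
(480, 330) [ 481. -303.  265.]
(430, 240) [ 503. -267.  280.]
(500, 270) [ 503. -300.  281.]
(540, 210) [ 574. -294.  256.]
(438, 440) [ 566. -275.   82.]
(600, 130) [ 636. -297.  261.]
```

View pics/s1b.png

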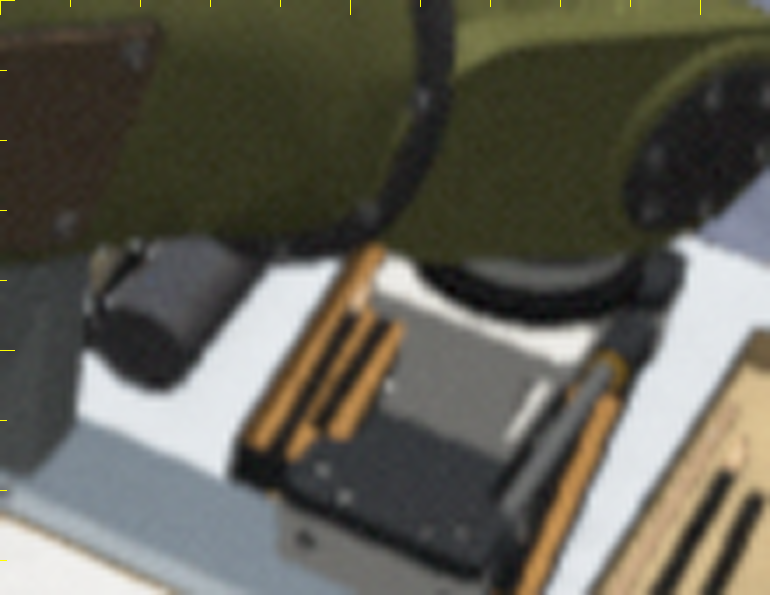

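Run:
```python
from h import *
from cell import *
s=read_state();print(s["clock"],s["eef_pos"],s["qd"].round(3))
c=camera("scene");np.savez("scene2.npz",**c);crop(c,300,170,150,120,5,"pics/scene2.png")
s=read_state();print(s["clock"],s["eef_pos"],s["qd"].round(3))
```

```text
3.075 [ 571.68820557 -273.03821909  106.8793364 ] [-0.002 -0.012 -0.018 -0.     0.001  0.   ]
3.125 [ 571.92900656 -273.21923255  107.32093911] [-0.003 -0.004 -0.005 -0.    -0.004 -0.   ]
```

View pics/scene2.png

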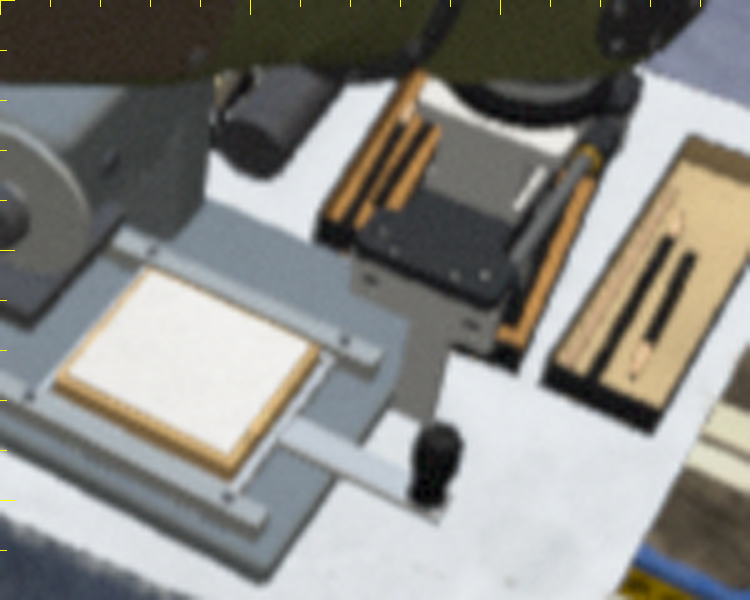

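Run:
```python
from h import *
np.set_printoptions(precision=0,suppress=True,linewidth=160)
S=load("scene2.npz")
for y in range(390,500,10):
    print(y,[tuple(px(S,300+x/5-.4,170+y/5-.4).round().astype(int)) for x in (385,405,425,445,465)])
for z in (107,130,150,165,204,250): print(z,((proj(S,[512,-272,z])-[300,170])*5).round())
```

```text
390 [(np.int64(635), np.int64(-221), np.int64(19)), (np.int64(510), np.int64(-268), np.int64(173)), (np.int64(510), np.int64(-278), np.int64(180)), (np.int64(672), np.int64(-245), np.int64(-1)), (np.int64(679), np.int64(-254), np.int64(-2))]
400 [(np.int64(632), np.int64(-223), np.int64(15)), (np.int64(510), np.int64(-270), np.int64(167)), (np.int64(511), np.int64(-279), np.int64(172)), (np.int64(664), np.int64(-248), np.int64(0)), (np.int64(673), np.int64(-257), np.int64(-3))]
410 [(np.int64(635), np.int64(-223), np.int64(4)), (np.int64(512), np.int64(-270), np.int64(157)), (np.int64(512), np.int64(-280), np.int64(164)), (np.int64(656), np.int64(-251), np.int64(1)), (np.int64(664), np.int64(-261), np.int64(0))]
420 [(np.int64(632), np.int64(-225), np.int64(-1)), (np.int64(640), np.int64(-234), np.int64(-3)), (np.int64(512), np.int64(-281), np.int64(157)), (np.int64(650), np.int64(-254), np.int64(0)), (np.int64(655), np.int64(-264), np.int64(2))]
430 [(np.int64(623), np.int64(-229), np.int64(1)), (np.int64(629), np.int64(-239), np.int64(2)), (np.int64(567), np.int64(-267), np.int64(8
[... 929 characters left out ...]
, np.int64(-275), np.int64(68)), (np.int64(560), np.int64(-284), np.int64(69)), (np.int64(621), np.int64(-279), np.int64(2))]
480 [(np.int64(565), np.int64(-252), np.int64(33)), (np.int64(575), np.int64(-260), np.int64(29)), (np.int64(554), np.int64(-276), np.int64(62)), (np.int64(563), np.int64(-284), np.int64(58)), (np.int64(617), np.int64(-282), np.int64(-1))]
490 [(np.int64(562), np.int64(-254), np.int64(29)), (np.int64(565), np.int64(-264), np.int64(33)), (np.int64(559), np.int64(-276), np.int64(49)), (np.int64(578), np.int64(-282), np.int64(31)), (np.int64(609), np.int64(-285), np.int64(1))]
107 [392. 474.]
130 [399. 445.]
150 [405. 420.]
165 [409. 400.]
204 [421. 346.]
250 [436. 278.]
```

The picture shows the finger tip at about z=155 (crop (415,420)), but the reported TCP is at z=107. I'll step down 20 mm and compare again before going near the knob.

Emit:
arm_command(series=[[94,[10,-1,1],0],[94,[20,-1,1],0],[94,[20,-1,1],0],[94,[20,-1,1],0]])

```text
clock: 3.62
eef_pos: [573.0, -274.3, 87.4]
eef_rot: [-0.844, 1.568, -0.848]
wrist_force: [0.4, 0.0, -0.4]
finger_gap: 94.4
```

Run:
```python
from h import *
from cell import *
np.set_printoptions(precision=1,suppress=True)
s=read_state();print(s["clock"],s["eef_pos"],s["eef_rot"],s["wrist_force"])
c=camera("scene");np.savez("scene3.npz",**c);crop(c,300,170,150,120,5,"pics/scene3.png")
for x,y in((415,430),(420,400),(415,445),(370,285),(440,300)): print(px(c,300+x/5-.4,170+y/5-.4))
```

```text
3.625 [ 573.  -274.3   87.4] [-0.8  1.6 -0.8] [ 0.4  0.  -0.4]
[ 512.5 -276.8  146.4]
[ 513.2 -275.7  167.5]
[ 510.5 -279.   138.4]
[ 481.7 -251.2  261.4]
[ 488.6 -281.3  263.5]
```

View pics/scene3.png

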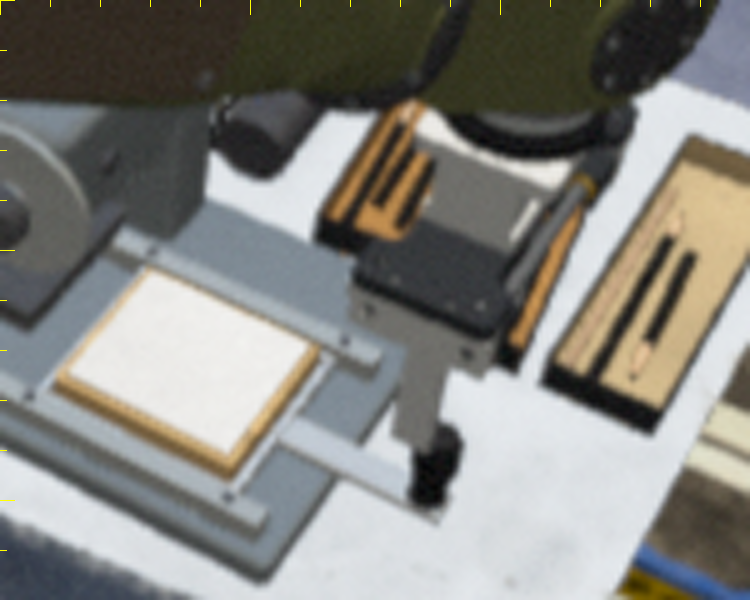

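Run:
```python
from h import *
S=load("scene3.npz")
for z in (184,200,215,232,245): print(z,((proj(S,[485,-237,z])-[300,170])*5).round(),((proj(S,[485,-311,z])-[300,170])*5).round())
# top view check of arm heights at start: gripper depth
np.set_printoptions(precision=0,suppress=True)
T=load("top0.npz")
for u,v in((20,340),(60,345),(75,352),(45,370),(70,360)): print((u,v),px(T,u,v))
c=T;crop(c,0,320,140,100,5,"pics/t0b.png")
for z in (167,230,264): print(proj(T,[157,527,z]))
```

```text
184 [322. 378.] [468. 447.]
200 [326. 356.] [474. 425.]
215 [330. 335.] [479. 404.]
232 [334. 310.] [486. 379.]
245 [338. 291.] [491. 359.]
(20, 340) [207. 563. 324.]
(60, 345) [ -68. 1019. -753.]
(75, 352) [-101.  948. -753.]
(45, 370) [182. 432. 461.]
(70, 360) [169. 440. 347.]
[ 70. 345.]
[ 58. 351.]
[ 50. 355.]
```

View pics/t0b.png

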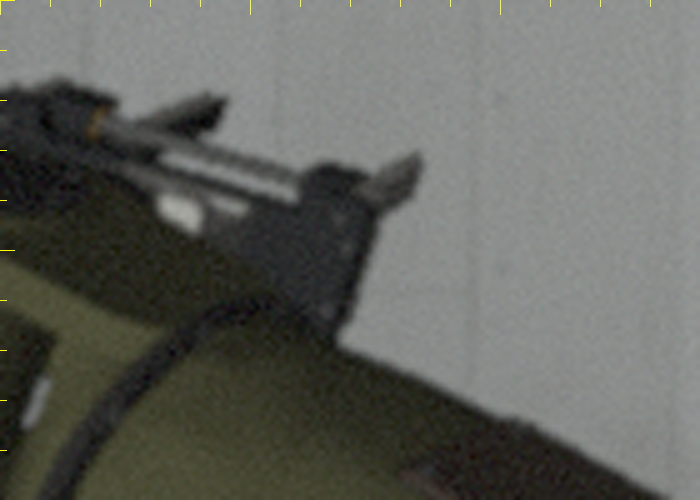

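Emit:
arm_command(series=[[94,[25,1,0],0],[94,[45,1,0],0],[94,[47,1,0],0],[94,[47,1,0],0]])

```text
clock: 4.18
eef_pos: [573.4, -273.6, 41.1]
eef_rot: [-0.766, 1.568, -0.77]
wrist_force: [0.3, 0.3, 0.7]
finger_gap: 93.7
```

Run:
```python
from h import *
from cell import *
np.set_printoptions(precision=1,suppress=True)
s=read_state();print(s["clock"],s["eef_pos"],s["eef_rot"],s["wrist_force"])
c=camera("scene");np.savez("scene4.npz",**c);crop(c,300,170,150,120,5,"pics/scene4.png")
c=camera("top");np.savez("top4.npz",**c);crop(c,300,120,150,120,5,"pics/top4.png")
```

```text
4.175 [ 573.4 -273.6   41.1] [-0.8  1.6 -0.8] [0.3 0.3 0.7]
```

View pics/scene4.png

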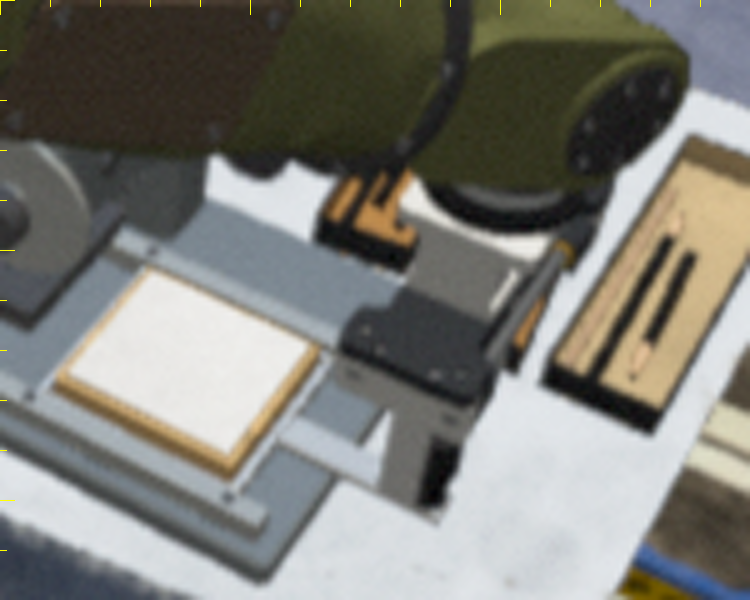

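View pics/top4.png

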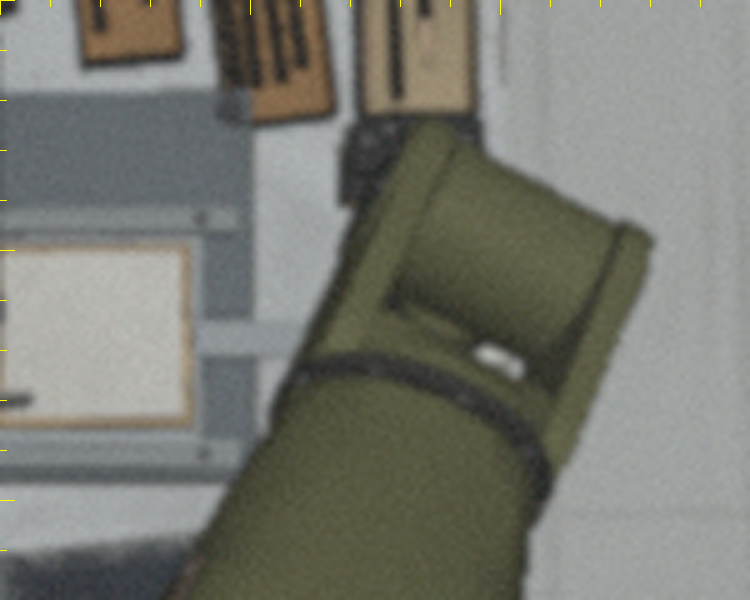

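Run:
```python
from h import *
for n in (1,2,3,4):
    S=load(f"scene{n}.npz")
    v,u=np.mgrid[:420,:560];z=S["range_z"];d=np.stack([(u-S["cx"])/f(S)*z,(v-S["cy"])/f(S)*z,z],-1)
    P=((d-S["t"])@S["R"])
    m=(abs(P[...,0]-512)<6)&(abs(P[...,1]+274)<14)&(P[...,2]>40)
    q=P[m];print(n,len(q),"zmin",np.sort(q[:,2])[:6].round(),"y pct",np.percentile(q[:,1],[2,50,98]).round(1),"x",np.median(q[:,0]).round(1))
```

```text
1 212 zmin [144. 148. 149. 150. 150. 151.] y pct [-286.7 -273.6 -262.5] x 509.9
2 216 zmin [149. 151. 152. 152. 153. 154.] y pct [-286.  -274.3 -262.2] x 510.6
3 203 zmin [132. 133. 133. 134. 134. 134.] y pct [-285.3 -275.1 -261.6] x 511.8
4 178 zmin [85. 85. 88. 89. 90. 90.] y pct [-285.7 -274.1 -263.4] x 512.0
```

The visible finger ends sit 45 mm higher than the reported TCP, at every height so far. Closing gently here tests it: if the reported TCP is right, the fingers stop at about 26 mm on the knob. If the picture is right, they shut above it.

Emit:
arm_command(series=[[94,[-7,1,-1],0],[70,[-7,1,-1],0],[40,[-7,1,-1],0],[20,[-7,1,-1],0],[20,[-7,1,-1],0],[20,[-7,1,-1],0],[20,[-7,1,-1],0]], newtons=8)

```text
clock: 5.15
eef_pos: [572.6, -272.6, 48.4]
eef_rot: [-0.691, 1.567, -0.695]
wrist_force: [0.3, 0.3, -0.6]
finger_gap: 37.7
```

Run:
```python
from h import *
from cell import *
np.set_printoptions(precision=1,suppress=True)
s=read_state();print(s["clock"],s["eef_pos"],s["finger_gap"],s["wrist_force"])
c=camera("scene");np.savez("scene5.npz",**c);crop(c,340,220,90,70,8,"pics/scene5.png")
```

```text
5.15 [ 572.6 -272.6   48.4] 37.6952421120648 [ 0.3  0.3 -0.6]
```

View pics/scene5.png

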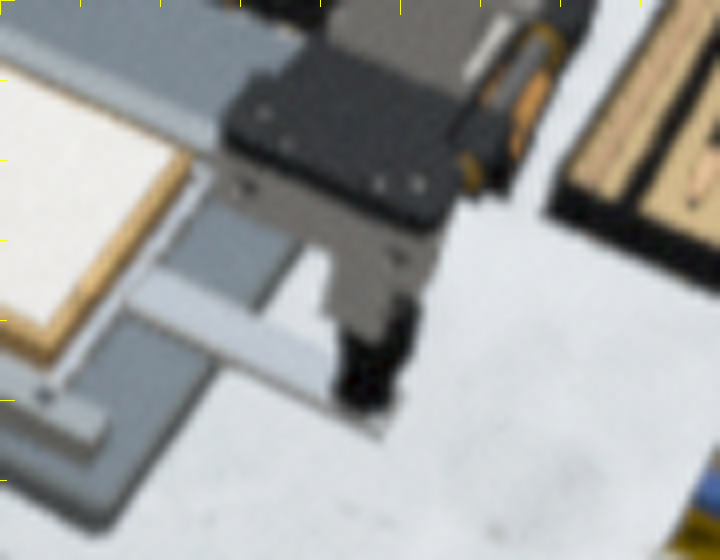

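The fingers are still closing (37.7 mm), so I'll give them more time.

Emit:
arm_command(series=[[10,[0,0,0],0],[10,[0,0,0],0],[10,[0,0,0],0],[10,[0,0,0],0]])

```text
clock: 5.7
eef_pos: [572.6, -272.6, 48.5]
eef_rot: [-0.691, 1.567, -0.695]
wrist_force: [-0.1, -0.1, -0.3]
finger_gap: 9.9
```

Run:
```python
from h import *
from cell import *
np.set_printoptions(precision=1,suppress=True)
s=read_state();print(s["clock"],s["eef_pos"],s["finger_gap"],s["wrist_force"])
c=camera("scene");np.savez("scene6.npz",**c);crop(c,340,220,90,70,8,"pics/scene6.png")
```

```text
5.7 [ 572.6 -272.6   48.5] 9.894644745978612 [-0.1 -0.1 -0.3]
```

View pics/scene6.png

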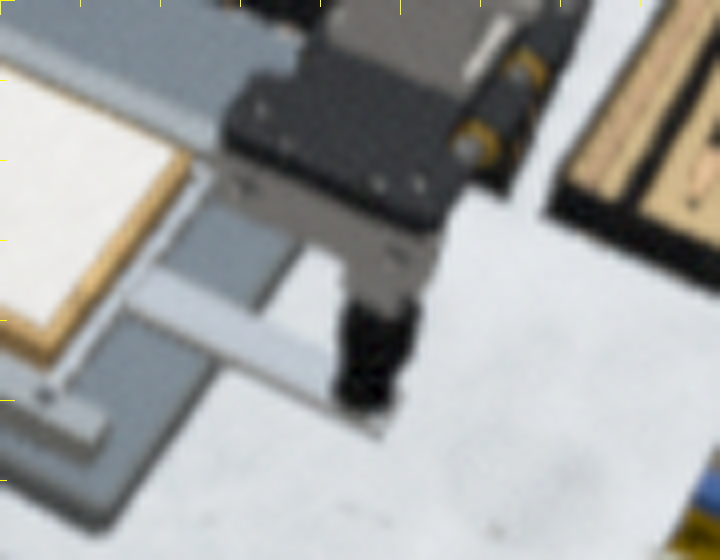

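The picture was right: the fingers shut to 9.9 mm above the knob, so the true height is the reported height plus about 45 mm. I'll open, go down by that amount, and grip.

Emit:
arm_command(series=[[80,[0,0,0],0],[80,[0,0,0],0],[80,[0,0,0],0],[80,[0,0,0],0],[80,[0,0,0],0],[80,[0,0,0],0],[80,[0,0,0],0],[80,[15,0,0],0],[80,[28,0,0],0],[80,[28,0,0],0]])

```text
clock: 7.0
eef_pos: [571.9, -272.3, 18.6]
eef_rot: [-1.152, 1.569, -1.156]
wrist_force: [0.5, 0.1, -0.0]
finger_gap: 80.1
```

Run:
```python
from h import *
from cell import *
np.set_printoptions(precision=1,suppress=True)
s=read_state();print(s["clock"],s["eef_pos"],s["finger_gap"],s["wrist_force"])
c=camera("scene");np.savez("scene7.npz",**c);crop(c,340,220,90,70,8,"pics/scene7.png")
```

```text
7.0 [ 571.9 -272.3   18.6] 80.08410906792 [ 0.5  0.1 -0. ]
```

View pics/scene7.png

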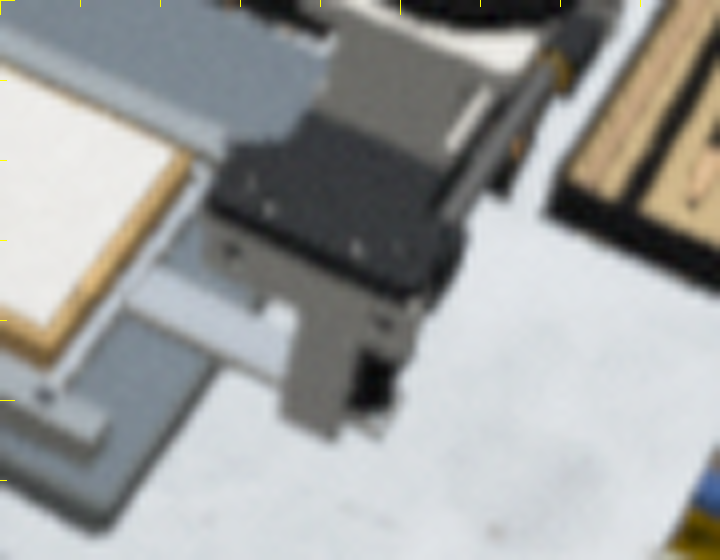

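Emit:
arm_command(series=[[80,[10,0,1],0],[80,[14,0,1],0],[60,[14,0,1],0],[40,[14,0,1],0],[15,[14,0,1],0],[15,[14,0,1],0],[15,[14,0,1],0],[15,[14,0,1],0],[15,[14,0,1],0],[15,[14,0,1],0],[15,[14,0,1],0]], newtons=25)

```text
clock: 8.43
eef_pos: [573.3, -272.6, 5.6]
eef_rot: [-0.841, 1.568, -0.845]
wrist_force: [-0.5, 0.8, 0.9]
finger_gap: 25.1
```

Run:
```python
from h import *
from cell import *
np.set_printoptions(precision=1,suppress=True)
s=read_state();print(s["clock"],s["eef_pos"],s["finger_gap"],s["wrist_force"])
c=camera("scene");np.savez("scene8.npz",**c);crop(c,340,220,90,70,8,"pics/scene8.png")
S=c
v,u=np.mgrid[:420,:560];z=S["range_z"];d=np.stack([(u-S["cx"])/f(S)*z,(v-S["cy"])/f(S)*z,z],-1)
P=((d-S["t"])@S["R"])
for dx in (547,551):
    m=(abs(P[...,0]-dx)<6)&(abs(P[...,1]+274)<14)&(P[...,2]>10)
    q=P[m];print(len(q),np.sort(q[:,2])[:6].round(),np.percentile(q[:,1],[2,50,98]).round(1),np.median(q[:,0]).round(1))
```

```text
8.425 [ 573.3 -272.6    5.6] 25.14400224586154 [-0.5  0.8  0.9]
60 [47. 50. 53. 53. 55. 55.] [-286.9 -274.3 -261.6] 545.6
57 [29. 46. 47. 50. 53. 53.] [-282.5 -272.  -262.5] 551.9
```

View pics/scene8.png

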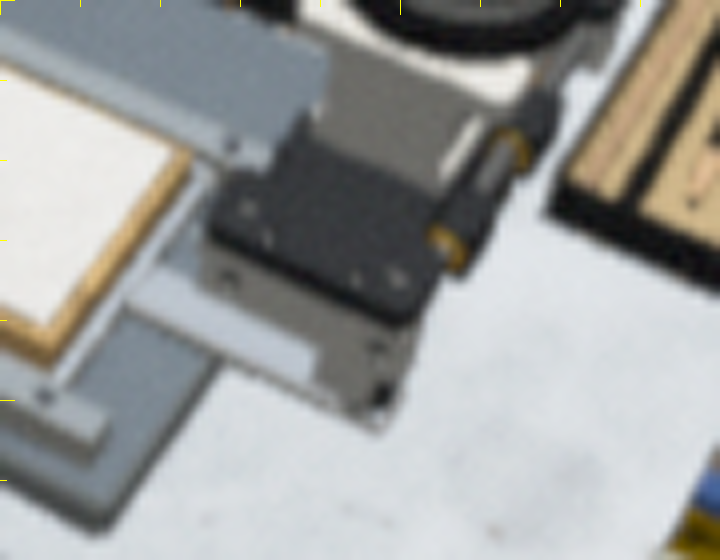

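The knob is gripped at 25 mm. Next I'll slide it along +y.

Emit:
arm_command(series=[[15,[0,5,0],0],[15,[0,15,0],0],[15,[0,30,0],0],[15,[0,45,0],0],[15,[0,60,0],0],[15,[0,75,0],0],[15,[0,90,0],0],[15,[0,100,0],0],[15,[0,108,0],0],[15,[0,110,0],0],[15,[0,110,0],0]])

```text
clock: 9.85
eef_pos: [573.9, -162.3, 5.5]
eef_rot: [-0.643, 1.568, -0.647]
wrist_force: [1.7, -0.0, 3.1]
finger_gap: 25.4
```

Emit:
arm_command(series=[[15,[0,3,0],0],[15,[0,6,0],0],[15,[0,9,0],0],[15,[0,11,0],0],[15,[0,13,0],0],[15,[0,13,0],0]])

```text
clock: 10.6
eef_pos: [574.0, -149.5, 5.6]
eef_rot: [-0.645, 1.568, -0.65]
wrist_force: [-0.3, -4.3, 3.9]
finger_gap: 25.1
```

Run:
```python
from h import *
from cell import *
np.set_printoptions(precision=1,suppress=True)
s=read_state();print(s["clock"],s["eef_pos"],s["finger_gap"],s["wrist_force"])
c=camera("scene");np.savez("scene9.npz",**c);crop(c,250,150,180,135,4,"pics/scene9.png")
c=camera("top");np.savez("top9.npz",**c);crop(c,230,110,170,125,4,"pics/top9.png")
```

```text
10.6 [ 574.  -149.5    5.6] 25.054806978676094 [-0.3 -4.3  3.9]
```

View pics/scene9.png

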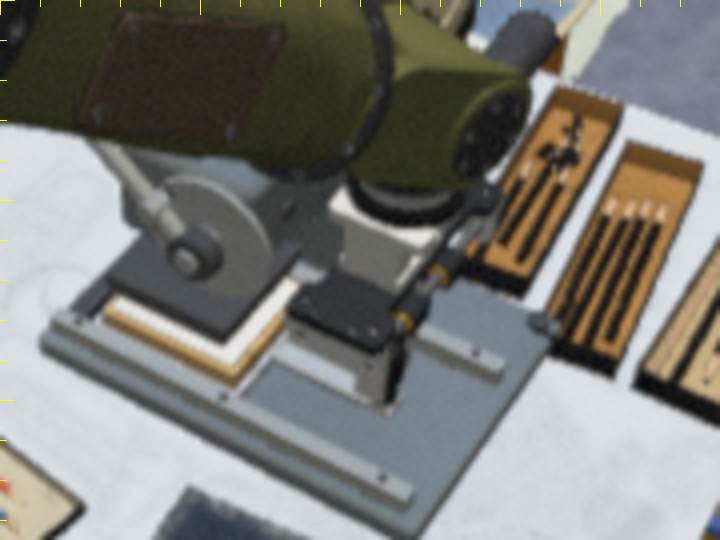

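View pics/top9.png

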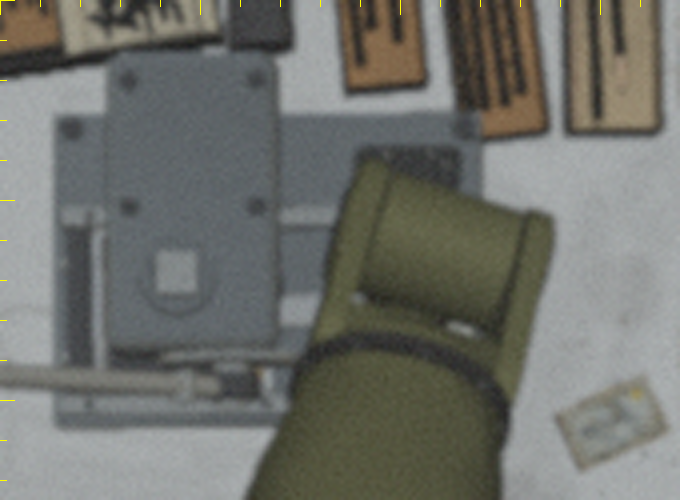

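The tray is under the platen, with the knob at about y=-150 and a 4 N reaction. I'll push a little more to confirm the stop.

Emit:
arm_command(series=[[15,[0,1,0],0],[15,[0,2,0],0],[15,[0,3,0],0],[15,[0,3,0],0]])

```text
clock: 11.2
eef_pos: [574.0, -146.9, 5.6]
eef_rot: [-0.749, 1.568, -0.753]
wrist_force: [0.0, -5.5, 4.5]
finger_gap: 25.7
```

Emit:
arm_command(series=[[15,[0,1,0],0],[15,[0,2,0],0],[15,[0,3,0],0],[15,[0,4,0],0],[15,[0,4,0],0]])

```text
clock: 11.82
eef_pos: [573.3, -146.6, 5.7]
eef_rot: [-1.36, 1.564, -1.366]
wrist_force: [-6.2, -28.9, 2.7]
finger_gap: 25.4
```

Run:
```python
from h import *
from cell import *
np.set_printoptions(precision=1,suppress=True)
s=read_state();print(s["clock"],s["eef_pos"],s["finger_gap"],s["wrist_force"],s["moment"])
c=camera("top");np.savez("top10.npz",**c);crop(c,240,150,70,70,8,"pics/top10.png")
c=camera("scene");np.savez("scene10.npz",**c);crop(c,250,190,110,80,7,"pics/scene10.png")
```

```text
11.825 [ 573.3 -146.6    5.7] 25.445942626830295 [ -6.2 -28.9   2.7] [-5.   1.1  0. ]
```

View pics/top10.png

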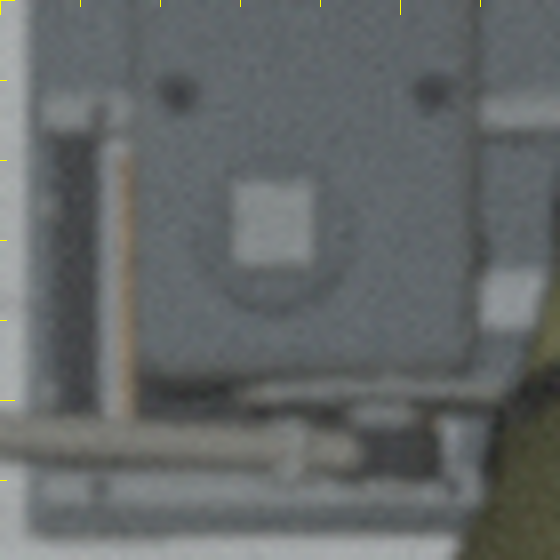

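View pics/scene10.png

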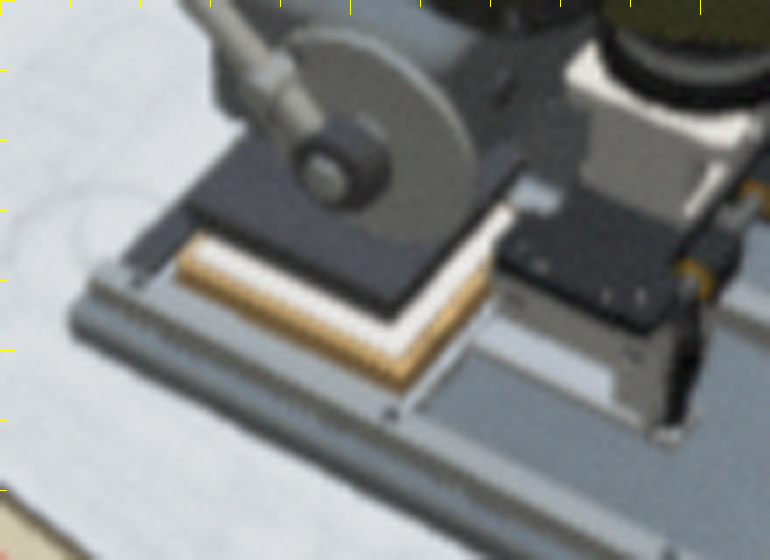

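Hard stop: 29 N with no further movement. The tray's leading edge lies on the dark stop strip (top crop, column 100). Now I'll let go and rise.

Emit:
arm_command(series=[[25,[0,0,0],0],[70,[0,0,0],0],[70,[0,0,0],0],[70,[0,0,0],0],[70,[0,0,0],0],[70,[0,0,0],0],[70,[-30,0,0],0],[70,[-80,0,0],0]])

```text
clock: 12.92
eef_pos: [572.2, -145.8, 85.3]
eef_rot: [-1.872, 1.565, -1.878]
wrist_force: [0.3, -0.3, 0.1]
finger_gap: 70.1
```

Run:
```python
from h import *
from cell import *
plan([452,121,295],90)
c=camera("scene");np.savez("scene11.npz",**c);crop(c,210,130,200,150,4,"pics/scene11.png")
```

```text
clock 12.93 tcp [ 572.2 -145.8   85.3] F [ 0.3 -0.3  0.1] gap 70.1 j [-0.31  0.47  1.49 -0.01  1.18 -0.3 ]
R [[-0.002, 0.006, 1.0], [-0.006, 1.0, -0.006], [-1.0, -0.006, -0.002]]
shift [-211.   264.9 -122.1]
jaw angle -0.3366334049325015
turn -90.33663340493251
turn 89.66336659506749
```

View pics/scene11.png

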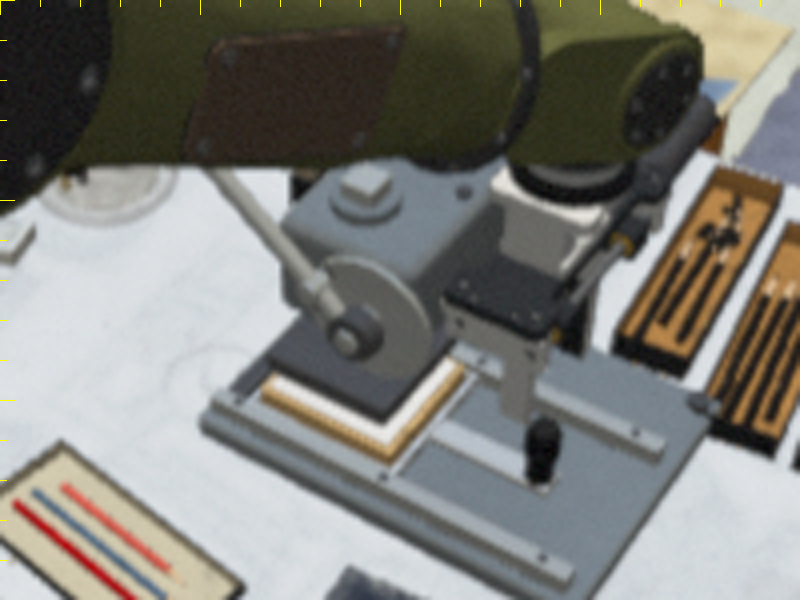

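Emit:
arm_command(series=[[70,[-60,0,0],0],[70,[-120,0,-5],0],[70,[-180,0,-20],0],[70,[-220,5,-50],-8],[70,[-225,20,-90],-18],[80,[-225,50,-122],-28],[94,[-225,100,-122],-38],[94,[-225,150,-122],-48],[94,[-225,190,-122],-58],[94,[-225,215,-122],-68],[94,[-225,230,-122],-78],[94,[-225,235,-122],-88]])

```text
clock: 14.48
eef_pos: [452.8, 91.8, 315.3]
eef_rot: [-2.327, 1.559, -0.79]
wrist_force: [0.4, -0.8, -0.5]
finger_gap: 94.0
```

Run:
```python
from h import *
from cell import *
plan([452,121,310],90)
for n in("scene","top"):
    c=camera(n);np.savez(n+"12.npz",**c);crop(c,*((150,60,200,150) if n=="scene" else (180,130,200,150)),4,f"pics/{n}12.png")
```

```text
clock 14.47 tcp [452.8  91.8 315.3] F [ 0.4 -0.8 -0.5] gap 94.0 j [ 0.13  0.02  1.51 -0.01  1.61 -1.41]
R [[0.009, -0.999, 0.034], [-0.009, 0.034, 0.999], [-1.0, -0.009, -0.008]]
shift [ 5.   1.8 29.2]
jaw angle 88.06491598218763
turn -1.9350840178123576
turn 178.06491598218764
```

View pics/scene12.png

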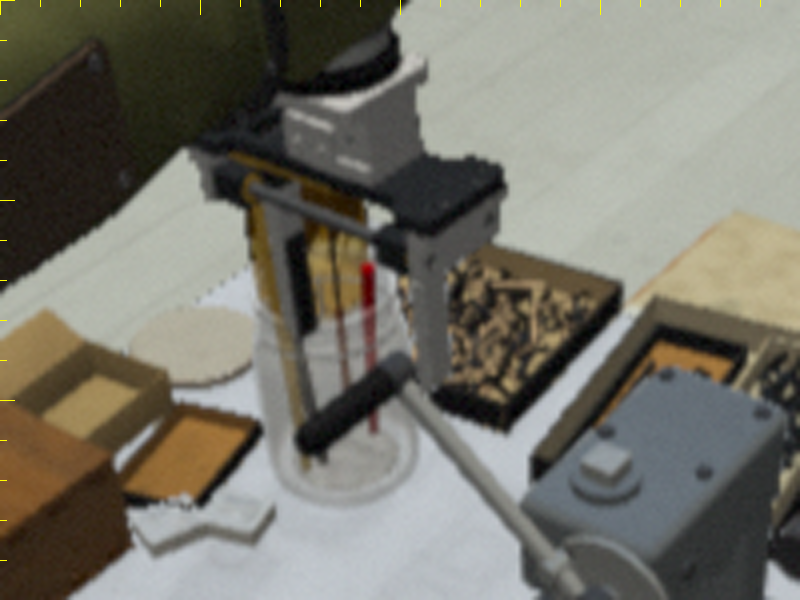

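View pics/top12.png

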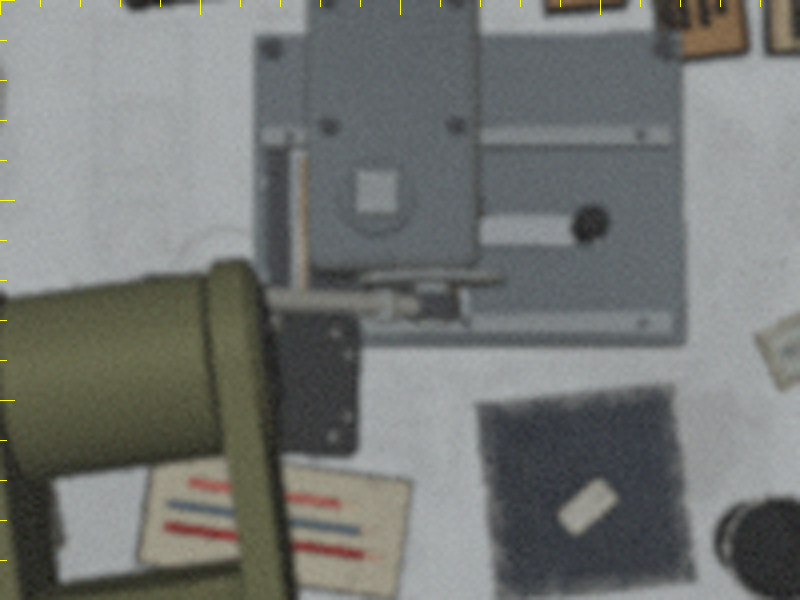

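Run:
```python
from h import *
np.set_printoptions(precision=1,suppress=True)
print("knob",onz(load("top12.npz"),327.1,185.4,84))
S=load("scene12.npz");cr=lambda x,y:(150+x/4-.4,60+y/4-.4)
for p in((432,375),(432,340),(430,380),(305,380),(305,390),(290,230),(350,400)): print(p,px(S,*cr(*p)))
v,u=np.mgrid[:420,:560];z=S["range_z"];d=np.stack([(u-S["cx"])/f(S)*z,(v-S["cy"])/f(S)*z,z],-1)
P=((d-S["t"])@S["R"])
for yc in (33,145):
    m=(abs(P[...,0]-445)<22)&(abs(P[...,1]-yc)<14)&(P[...,2]>240)
    q=P[m];print(yc,len(q),np.sort(q[:,2])[:8].round(),np.percentile(q,[3,50,97],axis=0))
for z in (280,300,315,330,345,360): print(z,((proj(S,[445,32,z])-[150,60])*4).round())
```

```text
knob [ 572.9 -147.7   84. ]
(432, 375) [441.   34.2 371.4]
(432, 340) [443.6  34.3 393.9]
(430, 380) [440.   35.1 368.1]
(305, 380) [618.3 319.9 140.6]
(305, 390) [616.2 319.4 132.1]
(290, 230) [450.8 140.9 425.3]
(350, 400) [459.1 118.4 306.7]
33 1035 [352. 354. 356. 359. 359. 361. 361. 361.] [[424.5  24.4 370. ]
 [442.1  34.7 605.5]
 [464.4  44.4 660.5]]
145 601 [302. 302. 303. 350. 351. 351. 351. 352.] [[424.2 132.6 356.8]
 [443.5 141.5 448.1]
 [462.4 155.2 660.3]]
280 [447. 493.]
300 [445. 468.]
315 [444. 448.]
330 [442. 428.]
345 [441. 408.]
360 [439. 387.]
```

The heights agree again: tips at about 360, reported 315, so the offset is still +45 mm. I'll move over the grip and go down around it.

Emit:
arm_command(series=[[94,[0,1,15],-2],[94,[0,1,30],-2],[94,[0,1,30],-2],[94,[30,1,30],-2],[94,[60,1,31],-2],[94,[80,1,31],-2],[94,[83,1,31],-2],[94,[83,1,31],-2]])

```text
clock: 15.58
eef_pos: [454.0, 121.7, 232.7]
eef_rot: [-2.309, 1.558, -0.742]
wrist_force: [-0.3, 0.1, -0.1]
finger_gap: 94.0
```

Run:
```python
from h import *
from cell import *
plan([452,122,232],90)
for n in("scene","top"):
    c=camera(n);np.savez(n+"13.npz",**c)
    if n=="scene": crop(c,180,90,100,100,6,f"pics/{n}13.png")
```

```text
clock 15.57 tcp [454.  121.7 232.7] F [-0.3  0.1 -0.1] gap 94.0 j [ 0.19  0.07  1.64 -0.01  1.42 -1.38]
R [[0.009, -1.0, 0.003], [-0.009, 0.003, 1.0], [-1.0, -0.009, -0.009]]
shift [0.7 2.  0.3]
jaw angle 89.82099870847908
turn -0.17900129152093314
turn 179.82099870847907
```

View pics/scene13.png

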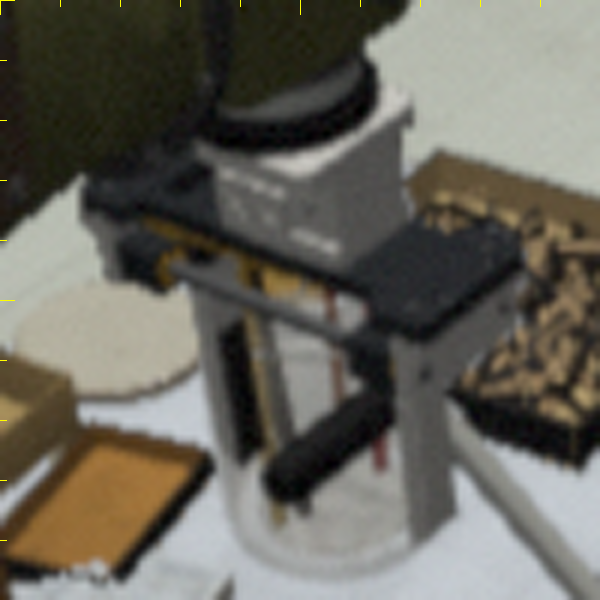

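Emit:
arm_command(series=[[60,[0,0,0],0],[40,[0,0,0],0],[30,[0,0,0],0],[15,[0,0,0],0],[15,[0,0,0],0],[15,[0,0,0],0],[15,[0,0,0],0],[15,[0,0,0],0],[15,[0,0,0],0],[15,[0,0,0],0],[15,[0,0,0],0]], newtons=30)

```text
clock: 17.05
eef_pos: [454.1, 122.1, 233.0]
eef_rot: [-2.218, 1.558, -0.65]
wrist_force: [0.1, 6.0, 1.2]
finger_gap: 21.9
```

Run:
```python
from h import *
from cell import *
plan([452,122,232],90)
c=camera("scene");np.savez("scene14.npz",**c);crop(c,180,90,100,100,6,f"pics/scene14.png")
# arc waypoints as tool shifts, from joint 0 at current pose
s=read_state();R=Rn.from_euler("xyz",s["eef_rot"]).as_matrix()
a0=.698
for j in np.arange(0,.96,.1).tolist()+[.92,.93]:
    d=205*np.array([0,np.cos(a0-j)-np.cos(a0),np.sin(a0-j)-np.sin(a0)]);print(round(j,2),(R.T@d).round(1),d.round(1))
```

```text
clock 17.05 tcp [454.1 122.1 233. ] F [0.1 6.  1.2] gap 21.9 j [ 0.19  0.07  1.64 -0.01  1.42 -1.38]
R [[0.01, -1.0, 0.003], [-0.008, 0.003, 1.0], [-1.0, -0.01, -0.008]]
shift [ 1.   2.1 -0.1]
jaw angle 89.84477226318168
turn -0.15522773681831836
turn 179.84477226318165
0.0 [0. 0. 0.] [0. 0. 0.]
0.1 [16.2  0.2 12.5] [  0.   12.4 -16.3]
0.2 [33.6  0.4 23.3] [  0.   23.  -33.8]
0.3 [52.   0.6 32.3] [  0.   31.9 -52.3]
0.4 [71.3  0.8 39.5] [  0.   38.9 -71.6]
0.5 [91.1  1.  44.6] [  0.   43.9 -91.4]
0.6 [111.3   1.3  47.8] [   0.    47.  -111.7]
0.7 [131.8   1.5  49. ] [   0.    47.9 -132.2]
0.8 [152.3   1.7  48. ] [   0.    46.9 -152.6]
0.9 [172.5   1.9  45.1] [   0.    43.8 -172.9]
0.92 [176.5   1.9  44.3] [   0.    42.9 -176.9]
0.93 [178.5   1.9  43.8] [   0.    42.5 -178.9]
```

View pics/scene14.png

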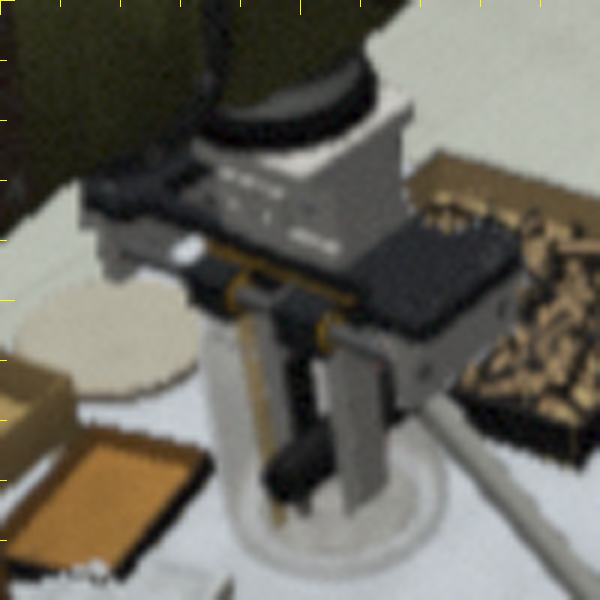

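Emit:
arm_command(series=[[15,[8,0,6.5],0],[15,[16,0,12.5],0],[15,[25,0,18],0],[15,[34,0,23.5],0],[15,[43,0,28],0],[15,[52,0.5,32],0],[15,[62,0.5,36],0],[15,[71,1,39],0],[15,[81,1,42],0],[15,[91,1,44.5],0],[15,[91,1,44.5],0]])

```text
clock: 18.48
eef_pos: [454.5, 165.4, 141.1]
eef_rot: [-2.27, 1.557, -0.702]
wrist_force: [1.3, -7.0, 3.8]
finger_gap: 22.0
```

Run:
```python
from h import *
from cell import *
plan([454,166,141.5],90)
c=camera("scene");np.savez("scene15.npz",**c);crop(c,180,90,180,150,4,f"pics/scene15.png")
```

```text
clock 18.48 tcp [454.5 165.4 141.1] F [ 1.3 -7.   3.8] gap 22.0 j [ 0.28  0.17  1.74 -0.01  1.22 -1.28]
R [[0.011, -1.0, 0.003], [-0.009, 0.003, 1.0], [-1.0, -0.011, -0.009]]
shift [-0.4  0.5  0.6]
jaw angle 89.83730721524961
turn -0.16269278475039073
turn 179.8373072152496
```

View pics/scene15.png

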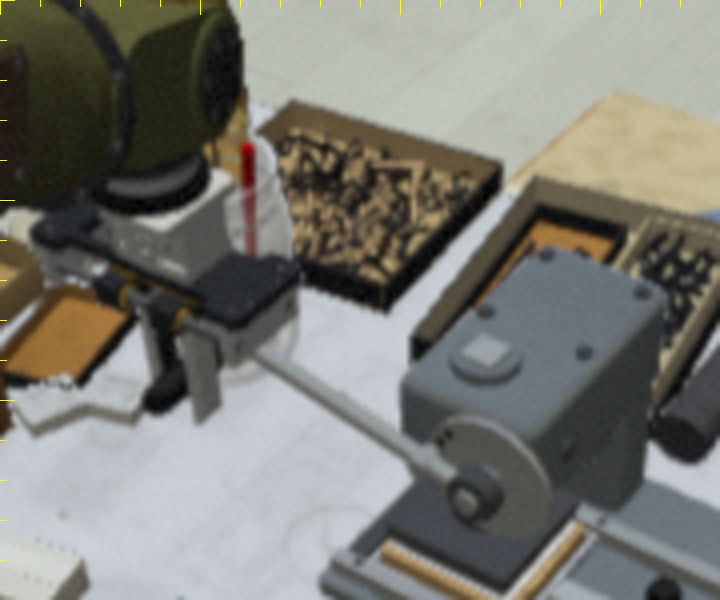

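Emit:
arm_command(series=[[15,[10,0,2],0],[15,[20,0,3.5],0],[15,[30,0.5,4.5],0],[15,[40,0.5,4.8],0],[15,[50,0.5,4.5],0],[15,[60,0.5,3.8],0],[15,[70,1,2.5],0],[15,[78,1,1.5],0],[15,[84,1,0.5],0],[15,[86,1,0],0],[15,[86,1,0],0]])

```text
clock: 19.9
eef_pos: [454.7, 166.9, 55.6]
eef_rot: [-1.972, 1.558, -0.404]
wrist_force: [-2.3, 17.7, 4.6]
finger_gap: 22.2
```

Run:
```python
from h import *
from cell import *
plan([454,164.8,56],90)
c=camera("scene");np.savez("scene16.npz",**c);crop(c,180,90,190,150,4,f"pics/scene16.png")
c=camera("top");np.savez("top16.npz",**c);crop(c,180,130,200,150,4,f"pics/top16.png")
```

```text
clock 19.9 tcp [454.7 166.9  55.6] F [-2.3 17.7  4.6] gap 22.2 j [ 0.28  0.28  1.83 -0.01  1.02 -1.28]
R [[0.012, -1.0, 0.003], [-0.005, 0.003, 1.0], [-1.0, -0.012, -0.005]]
shift [-0.4  0.7 -2.1]
jaw angle 89.85052532837183
turn -0.14947467162818384
turn 179.85052532837182
```

View pics/scene16.png

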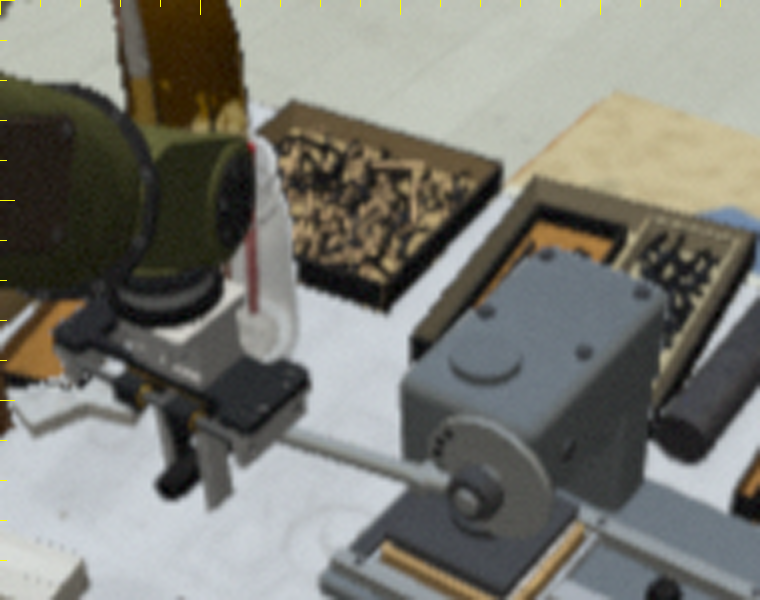

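View pics/top16.png

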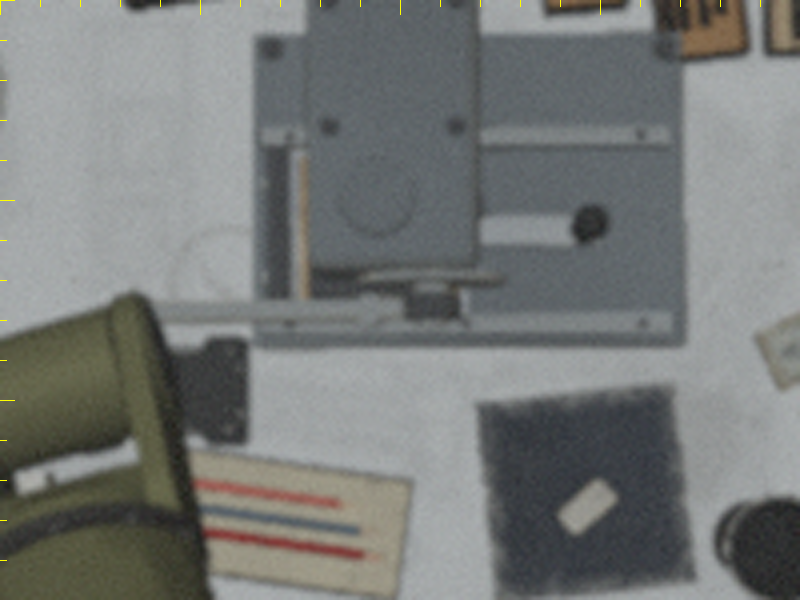

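Run:
```python
from h import *
np.set_printoptions(precision=1,suppress=True)
S=load("scene16.npz");T=load("top16.npz")
v,u=np.mgrid[:420,:560]
def pc(S):
    z=S["range_z"];d=np.stack([(u-S["cx"])/f(S)*z,(v-S["cy"])/f(S)*z,z],-1);return ((d-S["t"])@S["R"])
P=pc(S)
# arm rod, sample along image line, max-closeness rows
pts=[]
for x in range(290,420,5):
    y=432+(x-290)*(478-432)/(420-290)
    for dy in(-4,0,4): 
        q=px(S,180+x/4-.4,90+(y+dy)/4-.4)
        if 485<q[0]<530: pts.append(q)
pts=np.array(pts);print(len(pts),pts[::8])
k,b=np.polyfit(pts[:,1],pts[:,2],1);print("slope deg",np.degrees(np.arctan(k)),"joint",.698-np.arctan(k),"z at pivot y",k*-36+b)
# same at earlier poses
S0=load("scene0.npz");pp=[]
for t in np.linspace(.1,.85,40):
    x,y=165+t*(335-165),95+t*(300-95)
    q=px(S0,210+x/4-.4,130+y/4-.4)
    if 485<q[0]<530: pp.append(q)
pp=np.array(pp);k,b=np.polyfit(pp[:,1],pp[:,2],1);print("rest",len(pp),np.degrees(np.arctan(k)))
# bar free end
for p in((175,485),(165,487),(178,470)): print(px(S,180+p[0]/4-.4,90+p[1]/4-.4))
print("knob",onz(T,180+590/4-.4,130+223/4-.4,84))
```

```text
76 [[501.2 119.4 144.5]
 [501.1 105.7 146.6]
 [505.5  95.7 147.1]
 [499.4  82.2 147.7]
 [503.2  71.8 148.9]
 [503.4  58.7 154.4]
 [497.5  45.7 155. ]
 [501.6  36.  155.7]
 [501.8  23.4 161. ]
 [496.1  11.  161.4]]
slope deg -10.388466514915365 joint 0.8793129449184537 z at pivot y 170.13366274210514
rest 36 39.492071399260745
[421.3 159.1 135.4]
[415.1 162.7 136.6]
[433.4 166.8 136.1]
knob [ 573.  -147.7   84. ]
```

The arm slope gives a joint angle of about 0.88, and the bar height gives about 0.90. That is too close to the third click, so I'll press a few mm further toward the end stop.

Emit:
arm_command(series=[[15,[3,0,0],0],[15,[6,0,-0.5],0],[15,[8,0,-0.8],0],[15,[8,0,-0.8],0],[15,[8,0,-0.8],0]], newtons=35)

```text
clock: 20.62
eef_pos: [454.8, 165.7, 48.1]
eef_rot: [-2.027, 1.557, -0.459]
wrist_force: [-5.8, -6.3, 12.2]
finger_gap: 22.3
```

```bash
cat > m.py <<'E'
from h import *
from cell import *
import sys
np.set_printoptions(precision=1,suppress=True)
n=sys.argv[1]
plan([454,164.8,56],90)
S=camera("scene");np.savez(f"scene{n}.npz",**S);crop(S,180,90,190,150,4,f"pics/scene{n}.png")
v,u=np.mgrid[:420,:560]
z=S["range_z"];d=np.stack([(u-S["cx"])/f(S)*z,(v-S["cy"])/f(S)*z,z],-1);P=((d-S["t"])@S["R"])
for nm,Q in((n,P),):
    m=(Q[...,0]>488)&(Q[...,0]<512)&(Q[...,1]>15)&(Q[...,1]<115)&(Q[...,2]>110)&(Q[...,2]<190)
    q=Q[m]
    # robust line
    k,b=np.polyfit(q[:,1],q[:,2],1)
    for _ in range(4):
        r=q[:,2]-k*q[:,1]-b;w=abs(r)<max(5,1.5*np.std(r));k,b=np.polyfit(q[w,1],q[w,2],1)
    print("arm",w.sum(),np.degrees(np.arctan(k)),"joint",.698-np.arctan(k),"z at y=-36,100:",k*-36+b,k*100+b)
E
python3 m.py 17
```

```text
clock 20.62 tcp [454.8 165.7  48.1] F [-5.8 -6.3 12.2] gap 22.3 j [ 0.3  0.3  1.8 -0.   1.  -1.3]
R [[0.013, -1.0, 0.002], [-0.006, 0.002, 1.0], [-1.0, -0.013, -0.006]]
shift [-7.9  0.7 -0.9]
jaw angle 89.86014263828469
turn -0.1398573617153147
turn 179.86014263828469
arm 135 -12.509405703642718 joint 0.9163303169963234 z at y=-36,100: 169.09988299791107 138.92598491672334
```

View pics/scene17.png

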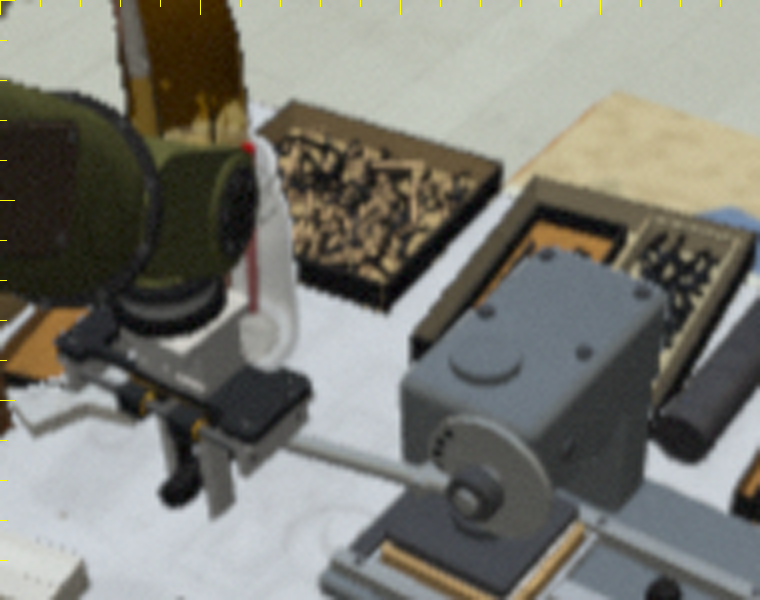

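Emit:
arm_command(series=[[15,[1.5,0,0.3],0],[15,[3,0,0.3],0],[15,[3,0,0.3],0],[15,[3,0,0.3],0]])

```text
clock: 21.18
eef_pos: [454.9, 165.0, 45.5]
eef_rot: [-2.134, 1.556, -0.565]
wrist_force: [-5.6, -11.2, 14.1]
finger_gap: 22.0
```

```bash
python3 m.py 18
```

```text
clock 21.18 tcp [454.9 165.   45.5] F [ -5.6 -11.2  14.1] gap 22.0 j [ 0.3  0.3  1.8 -0.   1.  -1.3]
R [[0.013, -1.0, 0.002], [-0.008, 0.002, 1.0], [-1.0, -0.013, -0.008]]
shift [-10.5   0.7  -0.3]
jaw angle 89.86556089668564
turn -0.13443910331437792
turn 179.86556089668562
arm 132 -13.210763714077357 joint 0.9285713235136446 z at y=-36,100: 169.23243235003363 137.30696434225325
```

```bash
python3 m.py 19
python3 - <<'E'
from h import *
from cell import *
for i in range(8): c=camera("top")
np.savez("top19.npz",**c);cv2.imwrite("pics/top19.png",c["pixels"][:,:,::-1])
s=read_state();print(s["clock"],s["eef_pos"],s["wrist_force"],s["finger_gap"])
E
python3 m.py 20
```

```text
clock 21.23 tcp [454.9 165.   45.5] F [ -5.3 -11.5  14.3] gap 21.9 j [ 0.3  0.3  1.8 -0.   1.  -1.3]
R [[0.012, -1.0, 0.002], [-0.008, 0.002, 1.0], [-1.0, -0.013, -0.008]]
shift [-10.5   0.7  -0.3]
jaw angle 89.864527384693
turn -0.13547261530698052
turn 179.86452738469302
arm 134 -13.291814175017928 joint 0.9299859209173166 z at y=-36,100: 168.90449649858354 136.77597415126505
21.675 [454.87308766 165.03073728  45.53611132] [ -6.30110134 -12.19876459  15.35611583] 21.88408203871078
clock 21.68 tcp [454.9 165.   45.5] F [ -6.3 -12.2  15.4] gap 21.9 j [ 0.3  0.3  1.8 -0.   1.  -1.3]
R [[0.013, -1.0, 0.002], [-0.008, 0.002, 1.0], [-1.0, -0.013, -0.008]]
shift [-10.5   0.7  -0.3]
jaw angle 89.86584123297658
turn -0.1341587670234219
turn 179.86584123297655
arm 134 -12.743724321902954 joint 0.9204199483836882 z at y=-36,100: 168.1751552901552 137.41715569521116
```

View pics/top19.png

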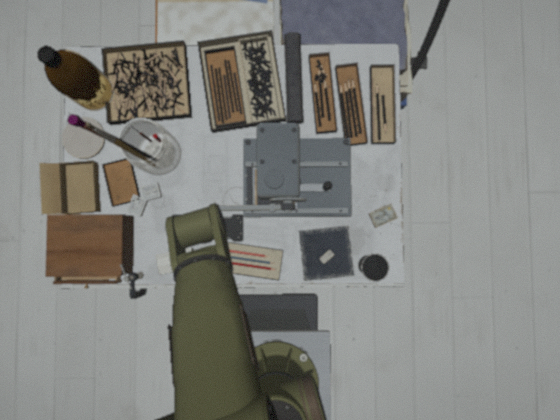

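View pics/scene20.png

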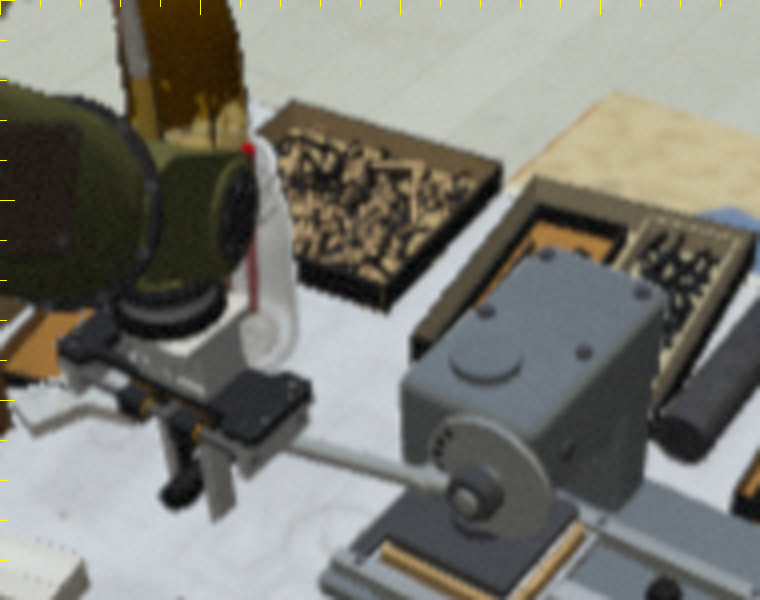

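The lever is steady at about 0.92 to 0.93. The tray is home with the knob at (327,185) in the top view, and the tin (383,215) and beaker (374,267) are where they started. I'm handing in.

```bash
python3 -c "
from cell import *
print(sign_off()); s=read_state(); print(s['clock'],s['eef_pos'],s['wrist_force'])"
```

```text
the job is handed in; nothing more can be done
None
the job is handed in; nothing more can be done
```

I slid the tray home by its knob with the lever still up. I then pinched the lever grip, brought it down past all three clicks, and handed the job in at about 21.7 s with the gripper still holding it down.

- **Tray:** It stopped hard against the head stop, with 29 N and no further movement. After release the knob read y ≈ -148 mm against about -150 expected, within measuring error. It read the same with the lever down.
- **Lever:** The first pull looked borderline, at 0.88 to 0.90 rad against the click at 0.90, so I pressed about 10 mm further. Arm-slope readings then gave 0.92 to 0.93 rad, steady over the last half second. The wrist force was about 15 N up and 12 N sideways, or roughly 11 to 12 N along the lever's travel. I did not feel the click or the end stop directly.
- **Disagreement:** The reported tool height was about 45 mm lower than the cameras showed. A trial closing shut on nothing above the knob, which confirmed the cameras, so I allowed for the 45 mm from then on.
- **Things round the press:** In the last top view the tin and beaker are where they started. The chalk block is partly hidden by the arm there, and I did not measure it.

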